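# Build up a boat-trolley wheel hub on the leaning assembly stand

## Robot

A 6-joint arm with a two-finger parallel gripper is mounted at the origin on the work surface. World frame = base frame: x ahead of the robot, y to its left, z up, the work surface at z = 0. Lengths are in m, angles in rad, forces in N, time in s.
With the tool pointing down it reaches from about 0.225 to 0.875 m from the base axis. Payload 3.4 kg.
Tool frame: the origin (TCP) lies at the very end of the fingers, on their centre line; the grasp point (between the pads) lies 19 mm behind it; z points along the fingers, y is the direction in which the jaws open and shut (so a half turn about z gives the same grasp; the last joint's range is limited). The gripper opens to 85 mm and grips with 20 to 120 N. Pads are 22 mm wide; open, the fingers measure 114 mm over their backs; the gripper's body (76 mm by 85 mm) begins 54 mm behind the grasp point. The pads swing forward as they close: fully open they stand 13 mm farther back than shut.
Start: joints at [-1.445, 0.276, 1.505, -0, 1.361, -0.121], TCP at [0.14, -0.558, 0.231] pointing down, gripper open.
Joint ranges: [-2.89, 2.89], [-0.75, 2.08], [0.22, 2.7], [-1.18, 4.32], [0.11, 2.71], [-2.7, 2.7]. Speed limits (rad/s): [2.57, 2.57, 3.14, 3.14, 3.14, 3.14].

## Interface

Orientations are given as a unit quaternion [w, x, y, z].
In Python, from rig import manip gives the robot as it stands. The module is installed in compiled form; this text tells all that it offers.
- The arm moves only by the tool carry_out, never from a script. Its argument "moves" is one flat list of numbers, 5 for each row, row after row: the opening in per cent of the stroke, from 0 (shut) to 100 (fully open), then the shift along the world's x, y, z in cm, then the turn about the world's z in rad. A call has exactly 10 rows; each row shifts and turns the commanded pose from where the row before left it; what a row does not reach is not made up. A row lasts 1/10 s, in which the tool goes at most 50 mm and 8.59 degrees, less where a joint would pass 70% of its speed; a pose out of reach is approached as far as the arm can. A call is refused whole if a number of a shift passes 5 or a number of a turn 0.15, either way. A call with a gripper value outside its range is refused whole. The fingers move at their own pace and stop on an object; "squeeze" is the grip in N (left out, the last holds). Time passes only in rows, so rows that do not move let the fingers close, or fill a call up. It gives the time, the measured TCP pose, the force and the opening at its end, in the units of the state.
- manip.get_state(): the state, without advancing time (a new reading comes with each control period).
- manip.get_image(name): name is "scene" or "top" or "wrist"; returns the picture (400x640x3 uint8, red, green, blue); there is no depth.
- manip.camera_info(name): a dict with "fov_y" (degrees; the focal length in pixels is half the picture's height over the tangent of half this angle, whatever the lens; pixels are square), "cx", "cy" (the principal point, pixels), "rvec" (rotation vector, rad) and "tvec" (3), from world to camera coordinates, as OpenCV has them; the wrist camera has in their place "hand_eye" (4x4, takes a point from camera to tool coordinates, whose origin is the TCP and whose axes are the flange's). Camera axes: x right, y down, z forward; pixel columns grow to the right and rows downward; lengths in m; the calibration is good to about 2 mm. A picture is of the moment at which its call begins: read the wrist's pose just before it. camera_info takes no time and is no camera call.
- manip.sign_off(): hands the job in, once; it reports no verdict.
The state is a dict: "clock": time; "qpos": joint angles; "qd": joint speeds; "effort": joint torques, N m; "position": TCP position; "ee_rot": TCP orientation; "contact_force": force on the tool from outside, world axes, zero at the start; "moment": the same for the moment, N m; "width": finger opening in m.
Only numpy, scipy, OpenCV 4.12 (cv2) and the standard library are available. Lean on these libraries where they do the work, as an engineer would, in place of code of your own. Each camera call takes 0.05 s, during which the arm holds its last target. There are 200 camera calls.

## Task

Set the wheel hub flange-down on the leaning stand's spigot and turn it until its slots drop over the drive dogs and its flange sits fully home on the face plate. Then set the end cap flange-down on the hub's pilot, fully home, let go of everything and leave the bottle, spanner and tape roll where they are.

Things in the scene. Friction and masses are not known exactly. Their poses are not given: they have to be found in the camera images.
- faceplate: Round grey plate, 104 mm across, on the fixed stand, leaning 0.47 rad (27 degrees) from vertical towards the robot; the stand is also turned up to 0.3 rad about vertical. Origin: centre of the plate's face, 110 mm above the bench; z points out of the face along the spindle axis, up and towards the robot. The rest of the stand is below and behind it.
- spigot_top (a point): Centre of the top of the steel centring spigot, 9 mm out from the face centre along its z. Spigot 40 mm in diameter for 6 mm, then tapering to 35 mm. Spigot and drive dogs belong to one spindle, held by a stiff brake (gives only above 6 N m). Axes as the face plate, not as the dogs.
- dog_level (a point): Point on the spindle axis 6 mm out from the face, level with the tops of the two drive dogs: opposite half-round bars, 8 mm wide, 6 mm high, reaching radially from 27 to 39 mm from the axis. The angle at which the dogs stand differs every time and does not follow from any pose given: it must be felt for or seen.
- hub: Loose aluminium wheel hub, about 0.42 kg, lying flange-down, the way it goes on. Origin: centre of the underside; z up its axis. Flange 88 mm in diameter, 16 mm thick. Underside: blind recess 42 mm in diameter, 10 mm deep, for the spigot, and four radial slots 11 mm wide, 8 mm deep, open to the rim, along its +x, +y, -x, -y, for the dogs (either pair will do).
- hub_neck (a point): Middle of the hub's plain neck, 29 mm above its underside: grip here. Neck 44 mm in diameter, from 16 to 42 mm; turning it turns the hub on the spigot. With slots not over the dogs, the hub stands on the dogs, 6 mm off the face. Home, the hub's origin coincides with the face plate's origin.
- hub_pilot (a point): Centre of the hub's top shoulder, 42 mm above its underside, where the cap's flange rests when home. From it rises the pilot, 30 mm in diameter, 8 mm high, its last 2 mm tapered.
- cap: Loose aluminium end cap, about 0.16 kg, lying flange-down, the way it goes on. Origin: centre of the underside; z up its axis. Flange 64 mm in diameter, 12 mm thick; on top a plain boss 28 mm in diameter, from 12 to 36 mm (grip here). Underside: blind recess 32 mm in diameter, 9 mm deep, for the hub's pilot. Home, its origin lies at the hub's shoulder centre; any turn is right.
- oil_bottle: Bystander: closed grey bottle 56 mm in diameter, 150 mm high, standing. Origin: centre of its underside.
- spanner: Bystander: steel spanner 190 mm long lying along its own x axis. Origin: under its middle.
- tape_roll: Bystander: roll of white tape, 90 mm across, 25 mm high, lying flat. Origin: centre of its underside.
Mind the look-alikes: they are no part of the job. What is shaped like the hub but orange or purple is not meant.

How it is judged:
On the way, in this order (a step that is already met when the one before it is completed fails the run):
1. the hub is fully home on the face plate, its slots over the dogs (z of hub in the frame of faceplate below 0.0025 m and distance between hub and faceplate below 0.004 m and angle between the z axis of hub and the z axis of faceplate, either way round below 0.05 rad and angle between hub's own z axis and vertical below 0.8 rad), for 0.2 s.
2. the cap is fully home on the hub (z of cap in the frame of hub between 0.039 and 0.0445 m and angle between the z axis of cap and the z axis of hub, either way round below 0.06 rad and angle between cap's own z axis and vertical below 0.8 rad and x of cap in the frame of hub between -0.003 and 0.003 m and y of cap in the frame of hub between -0.003 and 0.003 m), for 0.2 s.
At the end, for the whole second after the job is handed in: The hub sits flange-down on the face plate, its origin within 4 mm of the plate's and no more than 2.5 mm proud of it, aligned within 0.05 rad; the cap sits flange-down on the hub, its origin 39 to 44.5 mm above the hub's along the axis, within 3 mm sideways and 0.06 rad; both released and at rest (all of step 1 and all of step 2 and linear speed of each of hub, cap below 0.01 m/s); the robot touches nothing.
It fails at once if a bystander (bottle, spanner or tape roll) was moved by more than 30 mm (distance of any of oil_bottle, spanner, tape_roll from where it was at the start of the episode above 0.03 m).
It also fails if it takes over 72 s, if anything falls off the work surface, if the arm or the gripper's body presses on something with over 40 N, if the wrist force passes 120 N, or if a joint passes its speed limit or range.

## Working session

There is one attempt and no reset: what is moved stays moved. The work goes in short steps, Python scripts to look and compute and a tool call to move; the robot and the scene stay as the last step left them, time stands still between calls to the robot, and variables do not carry over. Pictures are saved under pics/ and viewed, about 8 in all and at most 12, crops included, and the job is handed in when it is done.

Besides the shell and the picture viewer there is one more tool, called by a JSON object that holds its "name" and its "arguments", one argument or row to a line. carry_out: Moves the arm, as the interface text tells. Its arguments: {"type":"object","properties":{"moves":{"type":"array","items":{"type":"number"}},"squeeze":{"type":"number"}},"required":["moves"]}

```bash
mkdir -p pics; python3 - <<'E'
from rig import manip
import cv2,numpy as np
np.set_printoptions(precision=4,suppress=True)
for n in ("scene","top","wrist"):
    im=manip.get_image(n); cv2.imwrite(f"pics/{n}0.png",im[:,:,::-1]); print(n,manip.camera_info(n))
s=manip.get_state(); print(s)
a=cv2.imread("pics/scene0.png");b=cv2.imread("pics/top0.png")
E
```

```text
scene {'fov_y': 52.38435778289743, 'cx': 316.9237113399666, 'cy': 195.7724448776613, 'rvec': array([ 1.852 ,  1.4134, -0.694 ]), 'tvec': array([-0.1673, -0.2054,  1.4356])}
top {'fov_y': 45.60197594902526, 'cx': 323.18401725551786, 'cy': 197.88047840119083, 'rvec': array([ 2.18  , -2.2155,  0.0803]), 'tvec': array([0.0504, 0.5222, 1.3416])}
wrist {'fov_y': 59.52511316801523, 'cx': 316.19951357872816, 'cy': 200.464181122342, 'hand_eye': array([[ 0.0006, -0.9519, -0.3064,  0.0785],
       [ 1.    ,  0.0004,  0.0005,  0.0009],
       [-0.0003, -0.3064,  0.9519, -0.1433],
       [ 0.    ,  0.    ,  0.    ,  1.    ]])}
{'clock': 0.15, 'qpos': array([-1.445 ,  0.2764,  1.5058, -0.    ,  1.3607, -0.121 ]), 'qd': array([ 0.0013, -0.002 , -0.0043,  0.0003, -0.0006, -0.0005]), 'effort': array([  0.0021, -41.7142, -24.6033,  -0.0002,   0.0076,   0.    ]), 'position': array([ 0.1404, -0.5572,  0.2307]), 'ee_rot': array([-0.0007,  0.9924,  0.1231, -0.    ]), 'contact_force': array([-0.5323,  0.5958, -0.6417]), 'moment': array([-0.0359,  0.0383, -0.0091]), 'width': 0.08514321353747556}
```

View pics/top0.png

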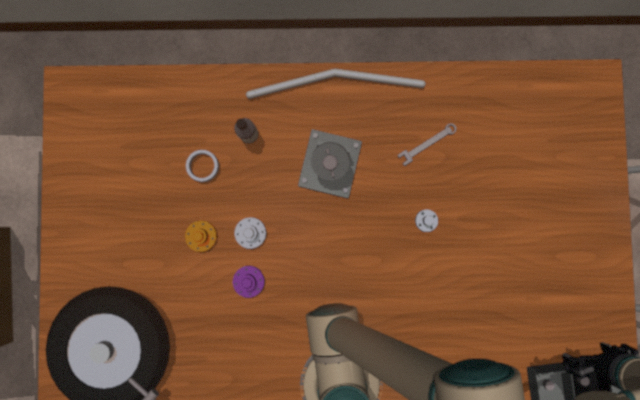

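View pics/scene0.png

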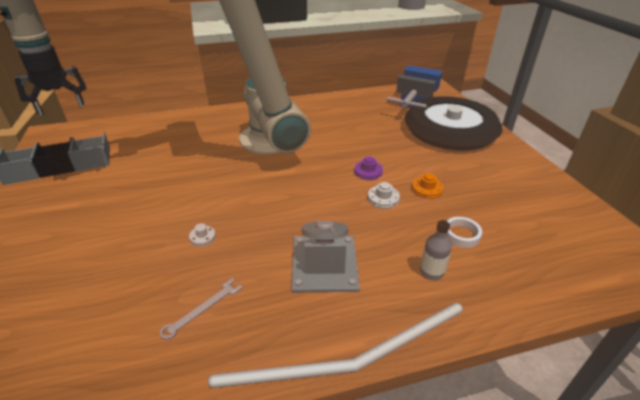

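```bash
cat > h.py <<'E'
from rig import manip
import cv2,numpy as np
from scipy.spatial.transform import Rotation as R
np.set_printoptions(precision=4,suppress=True)
def cam(n,s=None):
    c=manip.camera_info(n); f=200/np.tan(np.radians(c['fov_y']/2))
    K=np.array([[f,0,c['cx']],[0,f,c['cy']],[0,0,1]])
    if 'hand_eye' in c:
        T=np.eye(4);q=s['ee_rot'];T[:3,:3]=R.from_quat([q[1],q[2],q[3],q[0]]).as_matrix();T[:3,3]=s['position']
        T=T@c['hand_eye']; return K,T[:3,:3].T,-T[:3,:3].T@T[:3,3]
    return K,cv2.Rodrigues(c['rvec'])[0],c['tvec']
def ray(C,uv):
    K,Rm,t=C; d=Rm.T@np.linalg.inv(K)@np.array([*uv,1.]); return -Rm.T@t,d
def onplane(C,uv,p,n=(0,0,1)):
    o,d=ray(C,uv); p=np.array(p,float);n=np.array(n,float); return o+d*((p-o)@n)/(d@n)
def proj(C,P):
    K,Rm,t=C; v=(K@(Rm@np.atleast_2d(P).T+t[:,None])).T; return v[:,:2]/v[:,2:]
def snap(n,name):
    s=manip.get_state(); im=manip.get_image(n); cv2.imwrite(f"pics/{name}.png",im[:,:,::-1]); np.save(f"pics/{name}.npy",dict(pos=s['position'],q=s['ee_rot']),allow_pickle=True); return im,s,cam(n,s)
E
python3 - <<'E'
from h import *
im=cv2.imread("pics/top0.png"); C=cam("top")
hsv=cv2.cvtColor(im,cv2.COLOR_BGR2HSV)
m=((hsv[:,:,1]<60)&(hsv[:,:,2]>110)).astype(np.uint8)
n,l,st,ce=cv2.connectedComponentsWithStats(m)
for i in range(1,n):
    if st[i,4]>80: print(st[i],ce[i],onplane(C,ce[i],(0,0,.014)))
for nm,uv,z in [("bottle",(246,131),.0),("tape",(202,166),0.02),("purple",(249,282),.014),("orange",(201,237),.014),("plate",(330,163),.11)]: print(nm,onplane(C,uv,(0,0,z)))
a=cv2.imread("pics/top0.png")[120:205,170:375]
b=cv2.resize(im[205:260,225:275],None,fx=6,fy=6,interpolation=2); c=cv2.resize(im[130:200,295:370],None,fx=6,fy=6,interpolation=2)
H=max(b.shape[0],c.shape[0]);P=lambda x:cv2.copyMakeBorder(x,0,H-x.shape[0],0,0,0)
cv2.imwrite("pics/crop1.png",np.hstack([P(b),P(c)]))
E
```

```text
[ 246   69  179   28 1091] [334.7525  80.0321] [0.8646 0.0028 0.014 ]
[398 125  55  40 358] [424.6788 144.7151] [ 0.6719 -0.253   0.014 ]
[   0  135   42  145 4159] [ 20.2816 190.3489] [0.5579 0.8999 0.014 ]
[186 150  32  32 314] [201.3726 165.3089] [0.6217 0.3884 0.014 ]
[323 156  13  13 126] [329.3571 162.0159] [0.6258 0.0226 0.014 ]
[628 159  12   9  93] [633.3763 162.4086] [ 0.6117 -0.8568  0.014 ]
[299 164  36  30 240] [310.2083 180.3458] [0.5739 0.0783 0.014 ]
[629 173  11  28 262] [634.5115 185.1603] [ 0.5457 -0.8564  0.014 ]
[415 209  23  23 389] [426.2982 220.2982] [ 0.4543 -0.2513  0.014 ]
[234 218  32  31 771] [249.808  232.7095] [0.4274 0.2518 0.014 ]
[633 222   7  82 421] [636.6152 262.0333] [ 0.3254 -0.8502  0.014 ]
[  68  314   73   75 4178] [103.5373 350.7348] [0.1064 0.6606 0.014 ]
[ 31 326   5  42 107] [ 33.6822 342.5888] [0.1325 0.854  0.014 ]
[323 356  24   9 116] [334.9914 359.6034] [0.0692 0.0164 0.014 ]
[129 379  25  21  96] [142.9688 391.2188] [-0.0062  0.5507  0.014 ]
bottle [0.7218 0.2626 0.    ]
tape [0.6189 0.3852 0.02  ]
purple [0.2888 0.255  0.014 ]
orange [0.4176 0.3897 0.014 ]
plate [0.6102 0.0237 0.11  ]
```

View pics/crop1.png

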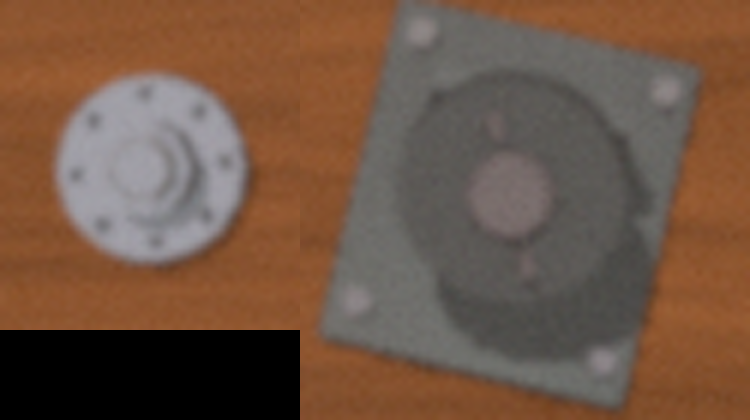

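{"name": "carry_out", "arguments": {
  "moves": [100,2.4,4.1,1.1,-0.034,100,2.4,4.1,1.1,-0.034,100,2.4,4.1,1.1,-0.034,100,2.4,4.1,1.1,-0.034,100,2.4,4.1,1.1,-0.034,100,2.4,4.1,1.1,-0.034,100,2.4,4.1,1.1,-0.034,100,2.4,4.1,1.1,-0.034,100,2.4,4.1,1.1,-0.034,100,2.4,4.1,1.1,-0.034],
  "squeeze": 30
}}

```text
clock: 1.15
position: [0.3808, -0.1457, 0.3418]
ee_rot: [0.0, 0.999, -0.047, 0.0]
contact_force: [1.1, -0.5, 0.1]
width: 0.0854
```

{"name": "carry_out", "arguments": {
  "moves": [100,2.4,4.1,0.5,-0.034,100,2.4,4.1,0.5,-0.034,100,2.4,4.1,0.5,-0.034,100,2.4,4.1,0.5,-0.034,100,0,0,0,0,100,0,0,0,0,100,0,0,0,0,100,0,0,0,0,100,0,0,0,0,100,0,0,0,0]
}}

```text
clock: 2.15
position: [0.4761, 0.0155, 0.3614]
ee_rot: [0.0, 0.993, -0.115, 0.0]
contact_force: [-0.1, 0.7, -0.2]
width: 0.0859
```

```bash
python3 - <<'E'
from h import *
im,s,C=snap("wrist","w1"); print(s['position'],s['ee_rot'],s['clock'])
print(proj(C,[[.61,.024,.11]]))
E
```

```text
[0.4761 0.0155 0.3614] [ 0.0001  0.9933 -0.1153  0.0001] 2.15
[[277.5469  37.6675]]
```

View pics/w1.png

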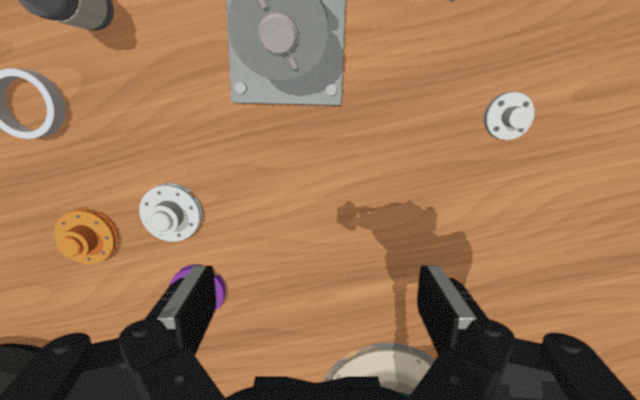

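{"name": "carry_out", "arguments": {
  "moves": [100,1.4,0.5,-2,0,100,1.4,0.5,-2,0,100,1.4,0.5,-2,0,100,1.4,0.5,-2,0,100,0,0,0,0,100,0,0,0,0,100,0,0,0,0,100,0,0,0,0,100,0,0,0,0,100,0,0,0,0]
}}

```text
clock: 3.2
position: [0.5324, 0.0363, 0.282]
ee_rot: [0.0, 0.993, -0.114, 0.001]
contact_force: [-0.7, -0.0, 0.0]
width: 0.0854
```

```bash
python3 - <<'E'
from h import *
im,s,C=snap("wrist","w2"); print(s['position'],s['ee_rot'],s['clock'])
u,v=proj(C,[[.612,.024,.11]])[0]; print(u,v)
x0=max(0,int(u)-120);y0=max(0,int(v)-100);print(x0,y0)
cv2.imwrite("pics/w2c.png",cv2.resize(im[y0:y0+190,x0:x0+240,::-1],None,fx=3,fy=3,interpolation=cv2.INTER_CUBIC))
E
```

```text
[0.5324 0.0363 0.282 ] [ 0.      0.9934 -0.1144  0.0006] 3.2
307.9893884438142 86.55483751208936
187 0
```

View pics/w2c.png

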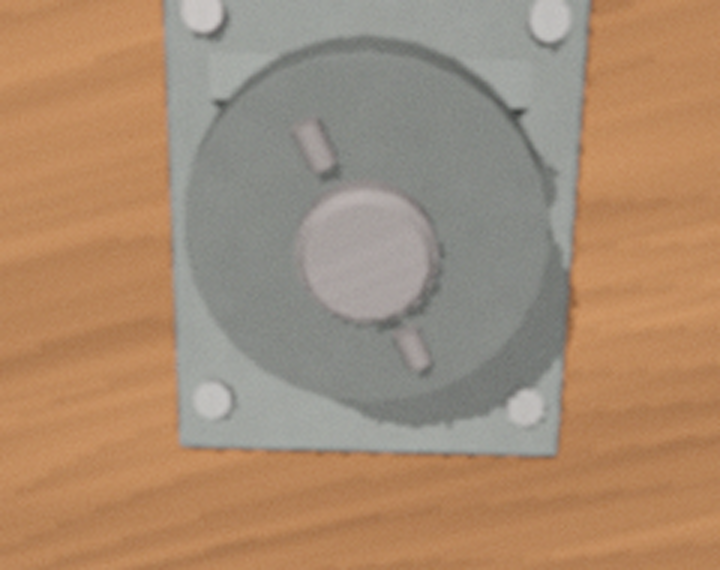

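```bash
cat > st.py <<'E'
from h import *
d=np.load("pics/w2.npy",allow_pickle=True).item()
C=cam("wrist",dict(position=d['pos'],ee_rot=d['q']))
px=lambda a:np.array(a)/3.+[187,0]
B=[onplane(C,px(p),(0,0,.012)) for p in [(203,14),(550,20),(213,400),(526,408)]]
print(B)
v=B[0]-B[1]+B[2]-B[3]; psi=np.arctan2(-v[0],v[1]); w=B[0]-B[2]+B[1]-B[3]; psi2=np.arctan2(w[1],w[0]); print("psi",psi,psi2)
psi=(psi+psi2)/2
n=np.array([-np.cos(psi)*np.sin(.47),-np.sin(psi)*np.sin(.47),np.cos(.47)])
top=onplane(C,px((367,257)),(0,0,.11+.009*n[2]))
O=top-.009*n
# edges of the plate in pic as second estimate (ellipse left/right/top/bottom)
print("O",O,"n",n)
ex=np.array([np.sin(psi),-np.cos(psi),0])  # horizontal axis pointing to -y
up=np.cross(n,ex); up*=np.sign(up[2]); print("up",up)
D=[onplane(C,px(p),O+.005*n,n)-O for p in [(315,147),(413,351)]]
for q in D: print("dog r",np.linalg.norm(q-q@n*n), "ang from up toward -y",np.arctan2(q@ex,q@up))
q=D[0]-D[1]; print("both",np.linalg.norm(q),np.arctan2(q@ex,q@up), "mid", (D[0]+D[1])@ex/2,(D[0]+D[1])@up/2)
for nm,p in [("plate L",(184,215)),("R",(552,215)),("T",(368,48)),("Bo",(365,402))]:
    e=onplane(C,px(p),O,n)-O; print(nm,e@ex,e@up)
E
python3 st.py
```

```text
[array([0.7054, 0.0615, 0.012 ]), array([ 0.6759, -0.0567,  0.012 ]), array([0.5756, 0.0951, 0.012 ]), array([ 0.5449, -0.0231,  0.012 ])]
psi -0.24917629750959386 -0.2521585220572697
O [0.6163 0.0216 0.11  ] n [-0.4387  0.1123  0.8916]
up [ 0.8637 -0.2212  0.4529]
dog r 0.03150747148324101 ang from up toward -y -0.4563265793850473
dog r 0.034804183664925756 ang from up toward -y 2.7275389924655378
both 0.06629687995010732 -0.4341391560619046 mid 5.9335223046865476e-05 -0.0017898006805608358
plate L -0.05143808379677968 0.006726803733830366
R 0.05128959360366641 0.009191986109452918
T -0.00025277927761941705 0.05105996511061676
Bo -0.000553662132653723 -0.05388577469730426
```

{"name": "carry_out", "arguments": {
  "moves": [100,-3.2,1,-2,0,100,-3,1,-3,0,100,-3,1,-3.5,0,100,-3,1,-3.5,0,100,-2,0.8,-3.6,0,100,-1.8,0.6,-3.6,0,100,0,0,0,0,100,0,0,0,0,100,0,0,0,0,100,0,0,0,0]
}}

```text
clock: 4.25
position: [0.3757, 0.0903, 0.0911]
ee_rot: [-0.0, 0.993, -0.115, 0.003]
contact_force: [-0.7, -0.2, 0.4]
width: 0.085
```

```bash
python3 - <<'E'
from h import *
im,s,C=snap("wrist","w3"); print(s['position'],s['ee_rot'],s['clock'])
u,v=proj(C,[[.427,.252,.015]])[0]; print(u,v)
x0=max(0,int(u)-80);y0=max(0,int(v)-75);print(x0,y0)
cv2.imwrite("pics/w3c.png",cv2.resize(im[y0:y0+150,x0:x0+180,::-1],None,fx=4,fy=4,interpolation=cv2.INTER_CUBIC))
E
```

```text
[0.3757 0.0903 0.0911] [-0.0003  0.9934 -0.1146  0.0026] 4.25
57.0427915410499 193.82358563934332
0 118
```

View pics/w3c.png

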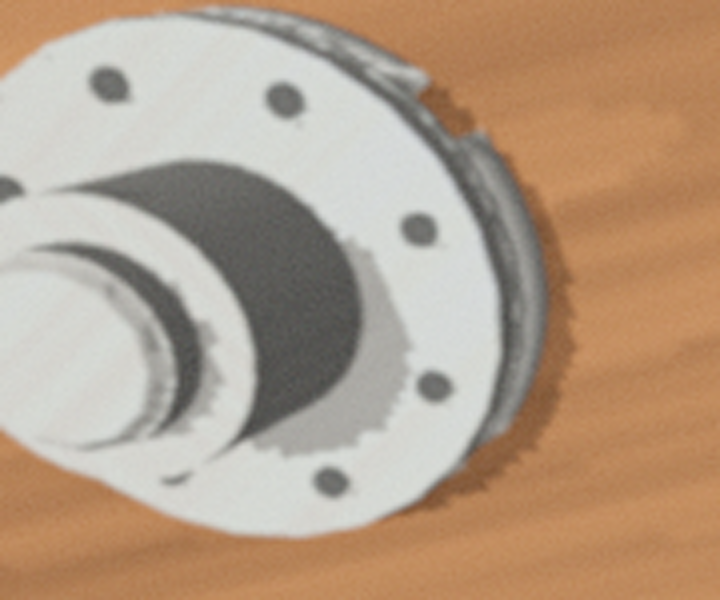

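```bash
python3 - <<'E'
from h import *
d=np.load("pics/w3.npy",allow_pickle=True).item()
C=cam("wrist",dict(position=d['pos'],ee_rot=d['q']))
f=lambda p,z:onplane(C,np.array(p)/4.+[0,118],(0,0,z))
H=np.array([f(p,.016) for p in [(109,84),(285,100),(419,229),(435,386),(331,481)]])[:,:2]
A=np.c_[2*H,np.ones(5)]; c=np.linalg.lstsq(A,(H**2).sum(1),rcond=None)[0]; r=np.sqrt(c[2]+c[0]**2+c[1]**2)
a=np.arctan2(H[:,1]-c[1],H[:,0]-c[0]); print(c[:2],r,a,(a-np.pi/8)%(np.pi/4))
for p in [(425,88),(468,135),(447,112)]:
    e=f(p,.004)[:2]-c[:2]; print(np.linalg.norm(e),np.arctan2(e[1],e[0]))
E
```

```text
[0.4291 0.2508] 0.03516470661467989 [ 0.0753 -0.7127 -1.4973 -2.2807 -3.0666] [0.468  0.4654 0.4662 0.4682 0.4677]
0.04433883296713261 -1.0148503276358378
0.0439619745834175 -1.233547764843005
0.04388919995954626 -1.12561276083558
```

{"name": "carry_out", "arguments": {
  "moves": [100,1.33,4.02,0.2,0.066,100,1.33,4.02,0.2,0.066,100,1.33,4.02,0.2,0.066,100,1.33,4.02,0.2,0.065,100,0,0,0,0,100,0,0,-3,0,100,0,0,-3,0,100,0,0,-2.6,0,100,0,0,0,0,100,0,0,0,0]
}}

```text
clock: 5.3
position: [0.4262, 0.2509, 0.0118]
ee_rot: [0.0, 1.0, 0.017, 0.0]
contact_force: [-0.6, -0.0, -1.2]
width: 0.0858
```

```bash
python3 - <<'E'
from h import *
im,s,C=snap("wrist","w4"); print(s['position'],s['ee_rot'],s['clock'],2*np.arctan2(s['ee_rot'][2],s['ee_rot'][1]),s['contact_force'])
E
```

```text
[0.4262 0.2509 0.0118] [0.0001 0.9999 0.0165 0.    ] 5.3 0.03301294138681088 [-0.6338 -0.0341 -1.1865]
```

View pics/w4.png

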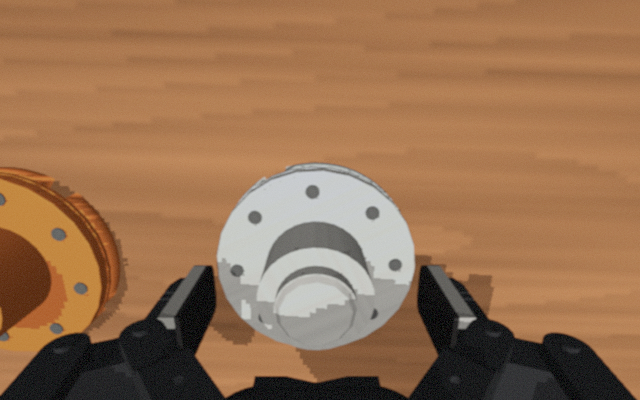

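{"name": "carry_out", "arguments": {
  "moves": [100,0.3,0,0.1,0,40,0,0,0,0,40,0,0,0,0,20,0,0,0,0,20,0,0,0,0,20,0,0,0,0,20,0,0,0,0,20,0,0,0,0,20,0,0,0,0,20,0,0,0,0],
  "squeeze": 30
}}

```text
clock: 6.35
position: [0.4296, 0.2514, 0.0141]
ee_rot: [-0.0, 1.0, 0.017, 0.001]
contact_force: [-1.5, -2.0, 12.4]
width: 0.0431
```

```bash
python3 - <<'E'
from h import *
im,s,C=snap("wrist","w5"); print(s['position'],s['clock'],s['width'],s['contact_force'])
hsv=cv2.cvtColor(im,cv2.COLOR_RGB2GRAY)[160:300,215:420]
m=(hsv<110).astype(np.uint8);n,l,st,ce=cv2.connectedComponentsWithStats(m)
H=[]
for i in range(1,n):
    if 60<st[i,4]<260 and max(st[i,2:4])<20:
        p=onplane(C,ce[i]+[215,160],(0,0,.016)); print(st[i],p); H.append(p[:2])
H=np.array(H);A=np.c_[2*H,np.ones(len(H))];c=np.linalg.lstsq(A,(H**2).sum(1),rcond=None)[0];a=np.arctan2(H[:,1]-c[1],H[:,0]-c[0]);print(c[:2],np.sqrt(c[2]+c[0]**2+c[1]**2),(a-np.pi/8)%(np.pi/4))
E
```

```text
[0.4296 0.2514 0.0141] 6.35 0.043091747162395694 [-1.479  -2.0108 12.4085]Traceback (most recent call last):
  File "<stdin>", line 9, in <module>
    return umr_sum(a, axis, dtype, out, keepdims, initial, where)
numpy.exceptions.AxisError: axis 1 is out of bounds for array of dimension 1
```

{"name": "carry_out", "arguments": {
  "moves": [70,0,0,0,0,70,0,0,0.3,0,70,0,0,0.2,0,20,0,0,0,0,20,0,0,0,0,20,0,0,0,0,20,0,0,0,0,20,0,0,0,0,20,0,0,0,0,20,0,0,0,0],
  "squeeze": 25
}}

```text
clock: 7.4
position: [0.4288, 0.2514, 0.0176]
ee_rot: [-0.0, 1.0, 0.017, 0.0]
contact_force: [-1.0, 0.9, 4.9]
width: 0.0431
```

```bash
cat > holes.py <<'E'
from h import *
import sys
im,s,C=snap("wrist",sys.argv[1]); print(s['position'],s['clock'],s['width'],s['contact_force'],2*np.arctan2(s['ee_rot'][2],s['ee_rot'][1]))
z0=float(sys.argv[2])
g=cv2.cvtColor(im,cv2.COLOR_RGB2GRAY)
m=cv2.adaptiveThreshold(g,255,cv2.ADAPTIVE_THRESH_MEAN_C,cv2.THRESH_BINARY_INV,31,25);m[:165]=0;m[290:]=0;m[:,:215]=0;m[:,425:]=0
n,l,st,ce=cv2.connectedComponentsWithStats(m)
H=[]
for i in range(1,n):
    if 40<st[i,4]<300 and max(st[i,2:4])<22 and abs(st[i,2]-st[i,3])<6:
        p=onplane(C,ce[i],(0,0,z0)); print(st[i],p); H.append(p[:2])
H=np.array(H)
if len(H)>2:
    A=np.c_[2*H,np.ones(len(H))];c=np.linalg.lstsq(A,(H**2).sum(1),rcond=None)[0];a=np.arctan2(H[:,1]-c[1],H[:,0]-c[0]);print("centre",c[:2],np.sqrt(c[2]+c[0]**2+c[1]**2),"slot",(a-np.pi/8)%(np.pi/4))
E
python3 holes.py w6 .016
```

```text
[0.4288 0.2514 0.0176] 7.4 0.043129241384240714 [-0.9721  0.8502  4.9173] 0.03366714186737861
[307 187  13  14 143] [0.4641 0.2529 0.016 ]
[364 207  14  14 137] [0.4556 0.2274 0.016 ]
[252 212  13  13 137] [0.4519 0.277  0.016 ]
centre [0.4292 0.2504] 0.03498671013077546 slot [0.4657 0.4622 0.4712]
```

{"name": "carry_out", "arguments": {
  "moves": [20,0,0,4,0,20,0,0,4.5,0,20,0,0,4.5,0,20,2.61,-3.26,0.9,-0.04,20,2.61,-3.26,0.9,-0.04,20,2.61,-3.26,0.9,-0.04,20,2.61,-3.26,0.9,-0.041,20,2.61,-3.26,0.9,-0.041,20,2.61,-3.26,0.9,-0.041,20,2.61,-3.26,0.9,-0.041]
}}

```text
clock: 8.45
position: [0.6111, 0.0215, 0.2086]
ee_rot: [0.0, 0.992, -0.126, -0.002]
contact_force: [0.1, 1.1, -4.8]
width: 0.0435
```

{"name": "carry_out", "arguments": {
  "moves": [20,0,0,0,0,20,0,0,0,0,20,0,0,0,0,20,0,0,-1,0,20,0,0,-1,0,20,0,0,-1,0,20,0,0,-1,0,20,0,0,0,0,20,0,0,0,0,20,0,0,0,0]
}}

```text
clock: 9.45
position: [0.6118, 0.0229, 0.1708]
ee_rot: [0.0, 0.992, -0.125, 0.001]
contact_force: [-1.0, -0.8, -4.5]
width: 0.0429
```

```bash
python3 - <<'E'
from h import *
s=manip.get_state(); print(s['position'])
E
python3 holes.py w7 .176; python3 -c "
import cv2;cv2.imwrite('pics/w7s.png',cv2.imread('pics/w7.png')[:, 100:540])"
```

```text
[0.6118 0.0229 0.1708]
[0.6118 0.0229 0.1708] 9.45 0.0428524462568248 [-1.0081 -0.8413 -4.4752] -0.25021222971697943
[235 165  14  19  78] [0.6642 0.0398 0.176 ]
[307 187  13  13 143] [0.6485 0.014  0.176 ]
[364 207  14  13 139] [ 0.634  -0.0072  0.176 ]
[252 212  13  13 135] [0.6438 0.0392 0.176 ]
centre [0.6479 0.0174] 0.02274938751903846 slot [0.5522 0.5636 0.6603 0.5811]
```

View pics/w7s.png

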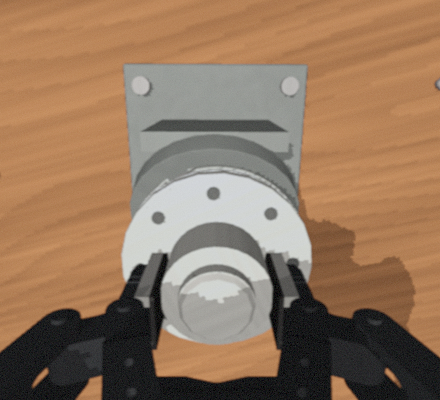

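{"name": "carry_out", "arguments": {
  "moves": [20,0,0,-0.5,0,20,0,0,-0.4,0,20,0,0,-0.4,0,20,0,0,-0.3,0,20,0,0,-0.2,0,20,0,0,-0.1,0,20,0,0,-0.1,0,20,0,0,-0.1,0,20,0,0,0,0,20,0,0,0,0]
}}

```text
clock: 10.5
position: [0.6114, 0.023, 0.1494]
ee_rot: [0.0, 0.992, -0.125, 0.0]
contact_force: [0.6, -0.1, -4.5]
width: 0.0431
```

{"name": "carry_out", "arguments": {
  "moves": [20,0,0,-0.1,0,20,0,0,-0.1,0,20,0,0,-0.1,0,20,-0.05,0.01,-0.1,0,20,-0.05,0.01,-0.1,0,20,-0.05,0.01,-0.1,0,20,-0.05,0.01,-0.1,0,20,0,0,0,0,20,0,0,0,0,20,0,0,0,0]
}}

```text
clock: 11.5
position: [0.6086, 0.0238, 0.1423]
ee_rot: [-0.0, 0.992, -0.125, -0.001]
contact_force: [-4.9, 1.3, 4.1]
width: 0.0434
```

{"name": "carry_out", "arguments": {
  "moves": [20,-0.08,0.02,-0.13,0,20,-0.08,0.02,-0.13,0,20,-0.08,0.02,-0.13,0,20,-0.06,0.02,-0.13,0,20,-0.05,0.01,-0.13,0,20,-0.04,0.01,-0.15,0,20,-0.04,0.01,-0.15,0,20,0,0,0,0,20,0,0,0,0,20,0,0,0,0]
}}

```text
clock: 12.5
position: [0.6048, 0.0244, 0.1338]
ee_rot: [0.0, 0.992, -0.125, 0.0]
contact_force: [-6.0, 2.0, 9.0]
width: 0.0429
```

```bash
python3 - <<'E'
from h import *
im,s,C=snap("wrist","w8"); print(s['position'],s['contact_force'],s['moment'])
im2,_,_=snap("scene","s8")
a=im[120:380,150:500,::-1]; b=cv2.resize(im2[200:300,270:380,::-1],None,fx=3.5,fy=3.5,interpolation=2)
H=350;P=lambda x:cv2.copyMakeBorder(x,0,H-x.shape[0],0,0,0)
cv2.imwrite("pics/c8.png",np.hstack([P(a),P(b)]))
E
```

```text
[0.6048 0.0244 0.1338] [-6.0428  2.0479  9.0488] [0.2946 0.6995 0.0857]
```

View pics/c8.png

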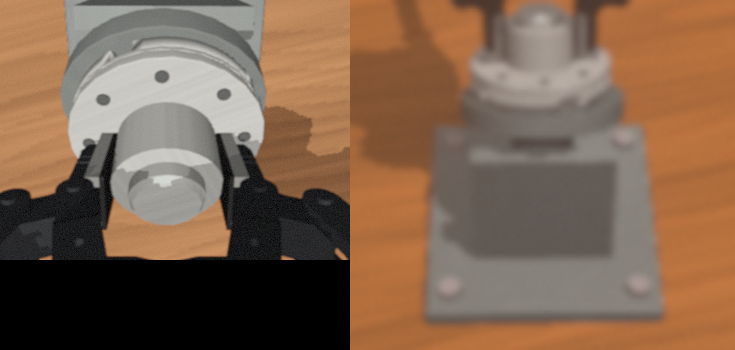

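{"name": "carry_out", "arguments": {
  "moves": [20,-0.04,0.01,-0.15,0,20,-0.04,0.01,-0.15,0,20,-0.04,0.01,-0.15,0,20,-0.04,0.01,-0.15,0,20,-0.04,0.01,-0.15,0,20,-0.04,0.01,-0.15,0,20,-0.04,0,-0.1,0,20,0,0,0,0,20,0,0,0,0,20,0,0,0,0]
}}

```text
clock: 13.6
position: [0.6043, 0.0245, 0.1309]
ee_rot: [0.0, 0.992, -0.125, 0.005]
contact_force: [-13.1, -0.1, 38.4]
width: 0.0428
```

```bash
cat > seat.py <<'E'
# project hub bolt holes for a home hub and compare with the detected dark dots
from h import *
import sys
im,s,C=snap("wrist",sys.argv[1]); print(s['position'],s['clock'],s['width'],s['contact_force'],s['moment'])
psi=-.2507;O=np.array([.6153,.0218,.11]);n=np.array([-np.cos(psi)*np.sin(.47),-np.sin(psi)*np.sin(.47),np.cos(.47)])
l=np.array([-np.sin(psi),np.cos(psi),0]);up=np.cross(l,n)
a=.434+np.pi/8+np.arange(8)*np.pi/4
g=cv2.cvtColor(im,cv2.COLOR_RGB2GRAY)
m=cv2.adaptiveThreshold(g,255,cv2.ADAPTIVE_THRESH_MEAN_C,cv2.THRESH_BINARY_INV,31,25)
k,_,st,ce=cv2.connectedComponentsWithStats(m)
D=np.array([ce[i] for i in range(1,k) if 40<st[i,4]<300 and max(st[i,2:4])<22])
for off in (0,.006):
    P=proj(C,[O+(.016+off)*n+.035*(np.cos(t)*up+np.sin(t)*l) for t in a])
    for p in P:
        d=D-p; i=np.argmin((d**2).sum(1)); 
        if np.hypot(*d[i])<15: print(off,p,d[i])
E
python3 seat.py w9
```

```text
[0.6043 0.0245 0.1309] 13.6 0.042818980987752525 [-13.1087  -0.0903  38.4113] [0.35   1.5985 0.0604]
0 [253.5278 220.1288] [-1.6365  1.4654]
0 [388.2735 252.3388] [6.056  3.8203]
0 [369.9413 217.0476] [ 3.9128 -1.3323]
0 [310.189  201.3596] [ 0.7465 -2.6112]
0.006 [251.6496 230.8126] [ 0.2417 -9.2184]
0.006 [390.1862 262.8526] [ 4.1434 -6.6935]
0.006 [371.5308 227.7465] [  2.3232 -12.0312]
0.006 [309.9796 212.0681] [  0.9559 -13.3197]
```

```bash
cat > pnp.py <<'E'
from h import *
import sys
psi=-.2507;O=np.array([.6153,.0218,.11]);n=np.array([-np.cos(psi)*np.sin(.47),-np.sin(psi)*np.sin(.47),np.cos(.47)])
l=np.array([-np.sin(psi),np.cos(psi),0]);up=np.cross(l,n);F=np.c_[up,l,n]
def pose(name,tol=15):
    im=cv2.imread(f"pics/{name}.png",0); d=np.load(f"pics/{name}.npy",allow_pickle=True).item()
    C=cam("wrist",dict(position=d['pos'],ee_rot=d['q']))
    m=cv2.adaptiveThreshold(im,255,cv2.ADAPTIVE_THRESH_MEAN_C,cv2.THRESH_BINARY_INV,31,20)
    k,_,st,ce=cv2.connectedComponentsWithStats(m)
    D=np.array([ce[i] for i in range(1,k) if 40<st[i,4]<300 and max(st[i,2:4])<22])
    a=.434+np.pi/8+np.arange(8)*np.pi/4
    L=np.array([[.035*np.cos(t),.035*np.sin(t),.016] for t in a]); P=proj(C,O+L@F.T)
    A,B=[],[]
    for p,x in zip(P,L):
        e=np.hypot(*(D-p).T); i=e.argmin()
        if e[i]<tol: A.append(x);B.append(D[i])
    A=np.array(A);B=np.array(B)
    K,Rm,t=C; r0=cv2.Rodrigues(Rm@F)[0]; t0=(Rm@O+t).reshape(3,1)
    ok,rv,tv=cv2.solvePnP(A,B,K,None,r0.copy(),t0.copy(),True,cv2.SOLVEPNP_ITERATIVE)
    Rh=F.T@Rm.T@cv2.Rodrigues(rv)[0]; ph=F.T@(Rm.T@(tv.ravel()-t)-O)
    e=cv2.projectPoints(A,rv,tv,K,None)[0][:,0]-B
    print(name,len(A),"rms",np.sqrt((e**2).mean()),"\n hub origin in plate (up,left,n) mm",ph*1e3,"z axis",Rh[:,2],"twist vs dogs",R.from_matrix(Rh).as_rotvec())
pose(sys.argv[1])
E
python3 pnp.py w9
```

```text
w9 4 rms 0.01777289954440579 
 hub origin in plate (up,left,n) mm [ 3.7749 -0.7826  7.1969] z axis [ 0.0953 -0.0105  0.9954] twist vs dogs [0.0113 0.0953 0.0158]
```

{"name": "carry_out", "arguments": {
  "moves": [20,0,0,0.1,0,20,0,0,0.1,0,20,-0.1,0.02,0,0,20,-0.1,0.03,0,0,20,-0.1,0.02,0,0,20,-0.05,0.02,0,0,20,0,0,-0.1,0,20,0,0,-0.1,0,20,0,0,0,0,20,0,0,0,0]
}}

```text
clock: 14.65
position: [0.601, 0.0259, 0.1236]
ee_rot: [-0.0, 0.992, -0.125, 0.003]
contact_force: [0.1, 1.8, 3.3]
width: 0.0432
```

```bash
python3 seat.py w10|head -1; python3 pnp.py w10
```

```text
[0.601  0.0259 0.1236] 14.65 0.04317806924052156 [0.1203 1.7936 3.2801] [ 0.1442 -0.4086  0.0214]
w10 4 rms 0.05067719407076373 
 hub origin in plate (up,left,n) mm [-0.094  -0.3892  1.8822] z axis [ 0.0157 -0.0037  0.9999] twist vs dogs [0.0038 0.0157 0.0127]
```

{"name": "carry_out", "arguments": {
  "moves": [20,0.03,-0.01,-0.1,0,20,0.03,-0.01,-0.1,0,20,0.03,0,-0.1,0,20,0,0,0,0,20,0,0,0,0,20,0,0,0.1,0,60,0,0,0.1,0,70,0,0,0,0,70,0,0,0,0,70,0,0,0,0]
}}

```text
clock: 15.7
position: [0.5992, 0.0256, 0.1208]
ee_rot: [0.0, 0.992, -0.125, -0.001]
contact_force: [-0.0, 0.2, 0.3]
width: 0.0597
```

```bash
python3 seat.py w11|head -1; python3 pnp.py w11
```

```text
[0.5992 0.0256 0.1208] 15.7 0.059702795053168875 [-0.0425  0.1871  0.2732] [ 0.0288 -0.0028  0.005 ]
w11 3 rms 6.120966235290658e-11 
 hub origin in plate (up,left,n) mm [-0.5859 -0.3902  0.9833] z axis [-0.0022  0.002   1.    ] twist vs dogs [-0.002  -0.0022  0.0128]
```

{"name": "carry_out", "arguments": {
  "moves": [100,0,0,1,0,100,0,0,3,0,100,0,0,4.5,0,100,0,0,4.5,0,100,-2.4,-4.3,0,0,100,-2.4,-4.3,0,0,100,-2.4,-4.3,0,0,100,-2.4,-4.3,0,0,100,-2.4,-4.3,-1,0,100,-2.4,-4.3,-2,0]
}}

```text
clock: 16.75
position: [0.4571, -0.2318, 0.2251]
ee_rot: [0.001, 0.992, -0.125, 0.002]
contact_force: [1.2, -0.3, 0.6]
width: 0.0853
```

{"name": "carry_out", "arguments": {
  "moves": [100,0,-1.9,-4,0,100,0,0,-4,0,100,0,0,-3,0,100,0,0,0,0,100,0,0,0,0,100,0,0,0,0,100,0,0,0,0,100,0,0,0,0,100,0,0,0,0,100,0,0,0,0]
}}

```text
clock: 17.75
position: [0.4574, -0.2484, 0.1135]
ee_rot: [0.0, 0.992, -0.125, 0.0]
contact_force: [0.5, -0.4, 0.5]
width: 0.0853
```

```bash
python3 - <<'E'
from h import *
im,s,C=snap("wrist","w12"); print(s['position'],s['ee_rot'],s['clock'])
hsv=cv2.cvtColor(im,cv2.COLOR_RGB2HSV)
m=((hsv[:,:,1]<50)&(hsv[:,:,2]>120)).astype(np.uint8);m[:,:150]=0;m[:,500:]=0;m[340:]=0
n,l,st,ce=cv2.connectedComponentsWithStats(m);i=1+st[1:,4].argmax();print(st[i],ce[i])
pts=np.argwhere(l==i)[:,::-1]
print("top edge",onplane(C,(ce[i][0],st[i,1]),(0,0,.012)),"left/right",onplane(C,(st[i,0],ce[i][1]),(0,0,.012)),onplane(C,(st[i,0]+st[i,2],ce[i][1]),(0,0,.012)))
# flange circle fit: contour points in top half, onto z=.012
c=max(cv2.findContours((l==i).astype(np.uint8),0,1)[0],key=cv2.contourArea)[:,0]
c=c[c[:,1]<st[i,1]+st[i,3]*.45]
H=np.array([onplane(C,p,(0,0,.012))[:2] for p in c]);A=np.c_[2*H,np.ones(len(H))];q=np.linalg.lstsq(A,(H**2).sum(1),rcond=None)[0];print("centre",q[:2],np.sqrt(q[2]+q[:2]@q[:2]))
cv2.imwrite("pics/w12s.png",im[100:,100:540,::-1])
E
```

```text
[ 0.4574 -0.2484  0.1135] [ 0.0002  0.9922 -0.1247  0.0003] 17.75
[ 280  156   88   85 5371] [323.0101 198.6723]
top edge [ 0.4882 -0.2623  0.012 ] left/right [ 0.4653 -0.224   0.012 ] [ 0.4494 -0.2867  0.012 ]
centre [ 0.4574 -0.2546] 0.03116630912901691
```

View pics/w12s.png

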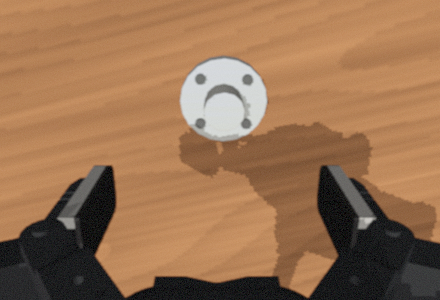

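{"name": "carry_out", "arguments": {
  "moves": [100,0,-0.6,-3,0,100,0,0,-3,0,100,0,0,-2.5,0,100,0,0,-1.2,0,60,0,0,0,0,15,0,0,0,0,15,0,0,0,0,5,0,0,0,0,5,0,0,0,0,5,0,0,0,0],
  "squeeze": 22
}}

```text
clock: 18.8
position: [0.458, -0.2549, 0.0173]
ee_rot: [0.001, 0.992, -0.125, 0.001]
contact_force: [-0.8, 0.2, 6.7]
width: 0.0268
```

{"name": "carry_out", "arguments": {
  "moves": [5,0,0,0,0,5,0,0,0,0,5,0,0,0,0,5,0,0,1,0,5,0,0,3,0,5,0,0,4.5,0,5,0,0,4.5,0,5,0,0,4.5,0,5,0,0,0,0,5,0,0,0,0]
}}

```text
clock: 19.8
position: [0.4573, -0.2545, 0.1923]
ee_rot: [0.001, 0.992, -0.125, 0.001]
contact_force: [0.2, 0.7, -1.8]
width: 0.0274
```

```bash
python3 - <<'E'
from h import *
im,s,C=snap("wrist","w13"); print(s['position'],s['clock'],s['width'],s['contact_force'])
hsv=cv2.cvtColor(im,cv2.COLOR_RGB2HSV)
m=((hsv[:,:,1]<50)&(hsv[:,:,2]>120)).astype(np.uint8);m[:,:150]=0;m[:,500:]=0;m[340:]=0
n,l,st,ce=cv2.connectedComponentsWithStats(m);i=1+st[1:,4].argmax();print(st[i],ce[i])
c=max(cv2.findContours((l==i).astype(np.uint8),0,1)[0],key=cv2.contourArea)[:,0]
c=c[c[:,1]<st[i,1]+st[i,3]*.35]
for z in (-.004,):
    zz=s['position'][2]+z
    H=np.array([onplane(C,p,(0,0,zz))[:2] for p in c]);A=np.c_[2*H,np.ones(len(H))];q=np.linalg.lstsq(A,(H**2).sum(1),rcond=None)[0];print("centre",q[:2],np.sqrt(q[2]+q[:2]@q[:2]))
E
```

```text
[ 0.4573 -0.2545  0.1923] 19.8 0.027425033212399377 [ 0.2107  0.6736 -1.8358]
[ 249  198  135  127 8625] [315.1086 257.7081]
centre [ 0.4591 -0.2552] 0.02964147489692065
```

{"name": "carry_out", "arguments": {
  "moves": [5,1.94,4.02,0.6,0,5,1.94,4.02,0.6,0,5,1.94,4.02,0.6,0,5,1.94,4.02,0.6,0,5,1.94,4.02,0.6,0,5,1.94,4.02,0.6,0,5,1.94,4.05,0.6,0,5,0,0,0,0,5,0,0,0,0,5,0,0,0,0]
}}

```text
clock: 20.85
position: [0.5917, 0.0266, 0.2311]
ee_rot: [0.001, 0.992, -0.125, -0.002]
contact_force: [0.3, -0.2, -2.0]
width: 0.0269
```

{"name": "carry_out", "arguments": {
  "moves": [5,0,0,-1,0,5,0,0,-1,0,5,0,0,-1,0,5,0,0,-1,0,5,0,0,-0.7,0,5,0,0,-0.5,0,5,0,0,0,0,5,0,0,0,0,5,0,0,0,0,5,0,0,0,0]
}}

```text
clock: 21.85
position: [0.5933, 0.0273, 0.1816]
ee_rot: [0.0, 0.992, -0.125, 0.001]
contact_force: [-0.9, -0.0, -1.6]
width: 0.027
```

{"name": "carry_out", "arguments": {
  "moves": [5,0,0,-0.2,0,5,0,0,-0.2,0,5,0,0,-0.2,0,5,0,0,-0.15,0,5,-0.05,0.01,-0.1,0,5,-0.1,0.02,-0.1,0,5,-0.1,0.03,-0.1,0,5,0,0,0,0,5,0,0,0,0,5,0,0,0,0]
}}

```text
clock: 22.85
position: [0.5918, 0.0278, 0.172]
ee_rot: [-0.0, 0.992, -0.125, 0.002]
contact_force: [0.6, 0.0, 6.0]
width: 0.0268
```

{"name": "carry_out", "arguments": {
  "moves": [5,-0.09,0.02,-0.1,0,5,-0.09,0.02,-0.1,0,5,-0.09,0.02,-0.1,0,5,-0.08,0.02,-0.1,0,5,-0.08,0.02,-0.1,0,5,-0.07,0.02,-0.12,0,5,-0.06,0.02,-0.12,0,5,0,0,0,0,5,0,0,0,0,5,0,0,0,0]
}}

```text
clock: 23.85
position: [0.5856, 0.0296, 0.1643]
ee_rot: [-0.0, 0.992, -0.125, 0.001]
contact_force: [-0.8, 1.1, 5.2]
width: 0.0273
```

```bash
python3 - <<'E'
from h import *
im,s,C=snap("wrist","w14"); print(s['position'],s['contact_force'],s['moment'])
im2,_,_=snap("scene","s14")
a=im[120:380,150:500,::-1]; b=cv2.resize(im2[195:275,275:375,::-1],None,fx=4,fy=4,interpolation=2)
H=350;P=lambda x:cv2.copyMakeBorder(x,0,H-x.shape[0],0,0,0)
cv2.imwrite("pics/c14.png",np.hstack([P(a),P(b)]))
E
```

```text
[0.5856 0.0296 0.1643] [-0.8254  1.1274  5.2451] [ 0.1356 -0.0788  0.004 ]
```

View pics/c14.png

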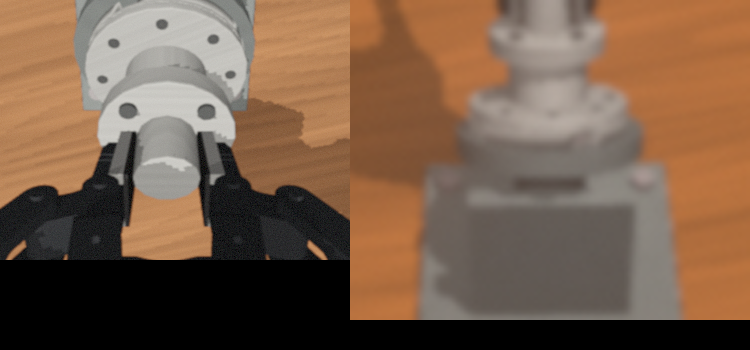

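{"name": "carry_out", "arguments": {
  "moves": [5,-0.02,0,-0.1,0,5,-0.02,0,-0.1,0,5,0,0,-0.1,0,5,0,0,-0.1,0,5,0,0,0,0,5,0,0,0,0,5,0,0,0,0,5,0,0,0,0,5,0,0,0,0,5,0,0,0,0]
}}

```text
clock: 24.95
position: [0.5838, 0.0301, 0.1602]
ee_rot: [-0.001, 0.992, -0.125, -0.0]
contact_force: [-2.6, 2.9, 6.6]
width: 0.0269
```

```bash
cat > cap.py <<'E'
from h import *
import sys
im,s,C=snap("wrist",sys.argv[1]); print(s['position'],s['clock'],s['width'],s['contact_force'],s['moment'])
g=cv2.cvtColor(im,cv2.COLOR_RGB2GRAY)
m=cv2.adaptiveThreshold(g,255,cv2.ADAPTIVE_THRESH_MEAN_C,cv2.THRESH_BINARY_INV,31,20)
k,_,st,ce=cv2.connectedComponentsWithStats(m)
for i in range(1,k):
    if 40<st[i,4]<450 and max(st[i,2:4])<28 and 100<st[i,1]<330 and 200<st[i,0]<430: print(st[i],ce[i])
E
python3 cap.py w15; python3 pnp.py w15
```

```text
[0.5838 0.0301 0.1602] 24.95 0.02694717778403449 [-2.6364  2.8809  6.6191] [ 0.3111  0.2655 -0.0195]
[240 123  21  26  74] [250.3108 134.0405]
[305 136  14  11 120] [311.4083 141.0417]
[386 145   8  15  51] [390.0784 151.7059]
[358 152  13  10 106] [364.0849 156.5566]
[256 156  13  11 106] [262.1698 160.8302]
[336 169  22  26 180] [348.8722 183.35  ]
[275 177  10  18  73] [278.7945 186.0137]
[377 189  11   9  78] [381.6795 192.9231]
[246 194  11   9  75] [250.8133 197.8267]
[268 224  19  16 243] [277.0041 231.2593]
[348 225  19  15 234] [357.0385 232.1538]
w15 7 rms 1.5265788731593428 
 hub origin in plate (up,left,n) mm [-4.1356 -0.3668  0.528 ] z axis [0.0963 0.0152 0.9952] twist vs dogs [-0.0149  0.0965  0.0075]
```

{"name": "carry_out", "arguments": {
  "moves": [5,0,0,0.1,0,40,0,0,0.1,0,60,0,0,0,0,100,0,0,0,0,100,0,0,0,0,100,0,0,1,0,100,0,0,3,0,100,0,0,3,0,100,0,0,0,0,100,0,0,0,0]
}}

```text
clock: 26.0
position: [0.5849, 0.0292, 0.2324]
ee_rot: [-0.0, 0.992, -0.125, 0.001]
contact_force: [-0.5, -0.0, -0.1]
width: 0.0852
```

```bash
sed -i 's/max(st\[i,2:4\])<22\])/max(st[i,2:4])<22 and st[i,4]>.6*st[i,2]*st[i,3]])/; s/pose(sys.argv\[1\])/pose(sys.argv[1],8)/' pnp.py; python3 cap.py w16; python3 pnp.py w16
python3 - <<'E'
import cv2;im=cv2.imread('pics/w16.png');cv2.imwrite('pics/w16s.png',cv2.resize(im[80:380,180:460],None,fx=2,fy=2,interpolation=2))
E
```

```text
[0.5849 0.0292 0.2324] 26.0 0.08517439831621182 [-0.4619 -0.0238 -0.0962] [-0.0039  0.0177  0.0142]
[258 115  18  23  47] [266.0638 125.4468]
[308 124   9   8  61] [311.9508 127.5574]
[367 130   6  13  43] [369.1628 135.9767]
[345 136   9   8  52] [349.2885 138.9808]
[273 139   9   8  54] [276.8148 142.0741]
[329 148  16  18 105] [336.7905 156.6476]
[282 183  14  11 122] [288.5    188.1393]
[337 184  13  11 118] [342.8898 189.2034]
[299 246  25   6  68] [310.1765 248.9853]
w16 5 rms 1.6672528793764199 
 hub origin in plate (up,left,n) mm [ -7.0592  -0.167  -10.9359] z axis [-0.0484  0.0229  0.9986] twist vs dogs [-0.0229 -0.0484  0.0007]
```

View pics/w16s.png

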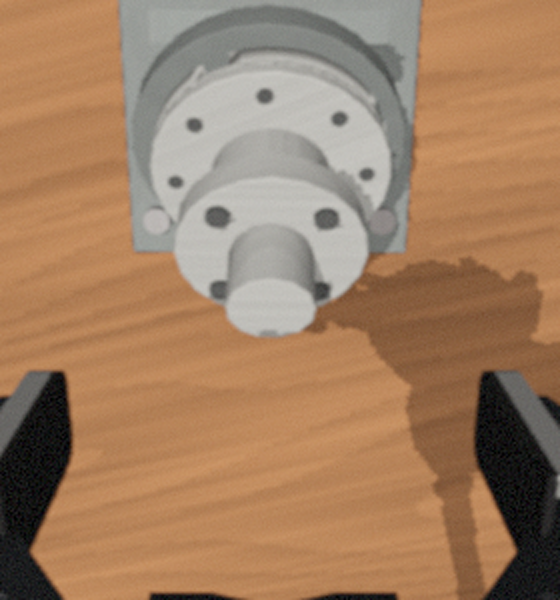

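```bash
cat > fin.py <<'E'
from h import *
import pnp_data as pd
E
python3 - <<'E'
import sys; sys.argv=['x','w11']
from h import *
src=open('pnp.py').read().split("pose(sys")[0]; exec(src)
d=np.load("pics/w16.npy",allow_pickle=True).item(); C=cam("wrist",dict(position=d['pos'],ee_rot=d['q']))
B=np.array([(311.95,127.56),(349.29,138.98),(276.81,142.07),(363.5,167),(268,171)])
a=.434+np.pi/8+np.arange(8)*np.pi/4; L=np.array([[.035*np.cos(t),.035*np.sin(t),.016] for t in a]); P=proj(C,O+L@F.T)
idx=[np.hypot(*(P-b).T).argmin() for b in B]; print(idx,(B-P[idx]).round(1).tolist())
K,Rm,t=C; r0=cv2.Rodrigues(Rm@F)[0]; t0=(Rm@O+t).reshape(3,1)
ok,rv,tv=cv2.solvePnP(L[idx],B,K,None,r0,t0,True)
Rh=F.T@Rm.T@cv2.Rodrigues(rv)[0]; print("hub",F.T@(Rm.T@(tv.ravel()-t)-O)*1e3,Rh[:,2])
sh=np.mean(B-P[idx],0)
im=cv2.imread("pics/w16.png");hsv=cv2.cvtColor(im,cv2.COLOR_BGR2HSV);g=im[:,:,1]
# predicted home cap, and cap 4 mm proud: boss-top extreme points and flange left/right/bottom
for off in (0,.004):
    q=np.linspace(0,2*np.pi,360)
    ci=lambda r,z:proj(C,O+np.c_[r*np.cos(q),r*np.sin(q),np.full(360,z+off)]@F.T)+sh
    b=ci(.014,.078);f=ci(.032,.054)
    print(off,"boss l,r,bottom",b[:,0].min(),b[:,0].max(),b[:,1].max(),"flange top l,r",f[:,0].min(),f[:,0].max(),"top",f[:,1].min())
m=((hsv[:,:,1]<60)&(hsv[:,:,2]>110))
m[:,:200]=0;m[:,440:]=0
rows=np.where(m[210:262,305:325].any(1))[0]+210; print("boss bottom",rows.max())
for r in (233,236,240): c=np.where(m[r,280:350])[0]+280; print("row",r,c.min(),c.max())
for r in (200,204,208): c=np.where(m[r,230:400])[0]+230; print("row",r,c.min(),c.max())
# cap tilt: plane through 2 upper holes vs. lower ones
H=[F.T@(onplane(C,np.array(p)-sh,O+.054*n,n)-O)*1e3 for p in [(288.5,188.1),(342.9,189.2)]]; print("cap holes",H)
E
rm fin.py
```

```text
[np.int64(7), np.int64(6), np.int64(0), np.int64(5), np.int64(1)] [[-0.2, 1.6], [0.1, 1.3], [-0.0, 1.9], [1.1, 1.4], [1.0, 2.4]]
hub [-0.7637 -0.865   1.5758] [0.0161 0.0154 0.9998]
0 boss l,r,bottom 291.352935061166 337.5514460251878 247.97610033246315 flange top l,r 265.57966120254736 363.67887187597813 top 167.47420510862707
0.004 boss l,r,bottom 291.0036457810022 337.8316466468621 253.05525068284555 flange top l,r 264.926975157698 364.27168420982076 top 171.80954167038297
boss bottom 248
row 233 292 338
row 236 293 337
row 240 295 336
row 200 246 382
row 204 247 382
row 208 268 363
cap holes [array([15.4919, 16.2768, 54.    ]), array([ 14.6116, -17.7397,  54.    ])]
```

{"name": "carry_out", "arguments": {
  "moves": [0,0,0.1,0,0,0,0,0,0,0,0,0,0,0,0,0,0,0,0,0,0,0,0,-1,0,0,0,0,-1,0,0,0,0,-1,0,0,0,0,-1,0,0,0,0,0,0,0,0,0,0,0]
}}

```text
clock: 27.05
position: [0.5844, 0.0302, 0.1907]
ee_rot: [0.0, 0.992, -0.125, -0.0]
contact_force: [0.1, -0.6, -0.3]
width: -0.0001
```

{"name": "carry_out", "arguments": {
  "moves": [0,0,0,-0.2,0,0,0,0,-0.2,0,0,0,0,-0.2,0,0,0,0,-0.2,0,0,0,0,-0.1,0,0,0,0,0,0,0,0,0,0,0,0,0,0,0,0,0,0,0,0,0,0,0,0,0,0]
}}

```text
clock: 28.05
position: [0.5849, 0.0302, 0.1844]
ee_rot: [0.0, 0.992, -0.125, 0.001]
contact_force: [-2.0, -0.7, 9.3]
width: 0.0001
```

{"name": "carry_out", "arguments": {
  "moves": [0,0,0,-0.1,0,0,0,0,-0.1,0,0,0,0,0,0,0,0,0,0,0,0,0,0,0.3,0,0,0,0,1,0,0,0,0,2,0,0,0,0,2,0,0,0,0,0,0,0,0,0,0,0]
}}

```text
clock: 29.05
position: [0.5845, 0.0302, 0.233]
ee_rot: [0.0, 0.992, -0.125, 0.0]
contact_force: [-0.7, -0.3, -0.1]
width: 0.0
```

```bash
python3 - <<'E'
exec(open('pnp.py').read().split("pose(sys")[0])
im,s,C=snap("wrist","w17"); print(s['position'],s['clock'],s['contact_force'],s['width'])
g=cv2.cvtColor(im,cv2.COLOR_RGB2GRAY)
m=cv2.adaptiveThreshold(g,255,cv2.ADAPTIVE_THRESH_MEAN_C,cv2.THRESH_BINARY_INV,31,20)
k,_,st,ce=cv2.connectedComponentsWithStats(m)
D=np.array([ce[i] for i in range(1,k) if 25<st[i,4]<300 and max(st[i,2:4])<22 and st[i,4]>.6*st[i,2]*st[i,3]])
a=.434+np.pi/8+np.arange(8)*np.pi/4; L=np.array([[.035*np.cos(t),.035*np.sin(t),.016] for t in a]); P=proj(C,O+L@F.T)
for j in (7,6,0,5,1): d=D-P[j]; i=np.hypot(*d.T).argmin(); print(j,P[j],d[i])
H=[(i,F.T@(onplane(C,p,O+.055*n,n)-O)*1e3) for i,p in enumerate(D) if 170<p[1]<240 and 270<p[0]<360]; print(H)
q=np.linspace(0,2*np.pi,360)
for off in (.001,.005): b=proj(C,O+np.c_[.014*np.cos(q),.014*np.sin(q),np.full(360,.078+off)]@F.T); print(off,"boss",b.min(0),b.max(0))
hsv=cv2.cvtColor(im,cv2.COLOR_RGB2HSV);mm=((hsv[:,:,1]<60)&(hsv[:,:,2]>110)); r=np.where(mm[200:290,305:325].any(1))[0]+200; print("boss bottom",r.max())
E
```

```text
[0.5845 0.0302 0.233 ] 29.05 [-0.7201 -0.2659 -0.1166] 1.3244588856309682e-05
7 [313.5099 124.6637] [-0.397   1.7395]
6 [350.4564 136.3698] [-0.0224  1.1773]
0 [278.151  138.7935] [-0.0081  1.8315]
5 [363.5455 164.2947] [0.4004 1.1377]
1 [268.2157 167.2685] [0.5938 1.9934]
[(6, array([14.8965, 16.0095, 55.    ])), (7, array([ 14.0873, -18.0483,  55.    ]))]
0.001 boss [292.3976 215.9981] [338.6707 245.9825]
0.005 boss [292.07   221.1651] [338.9735 251.0733]
boss bottom 289
```

```bash
python3 -c "
from rig import manip
print(manip.sign_off())"
```

```text
the job is handed in; nothing more can be done
None
```

I handed the job in at about 29 s. The silver hub is on the spigot with its slots over the dogs, and the end cap is on the hub's pilot. The gripper has let go and stands clear above them.

**How it went:** I read the dog angle in the wrist picture and chose the turn of the grasp to match it. Each part was then pressed down at its far edge so that it tilted in the pads. The hub caught once on the spigot's taper, about 4 mm off centre and 7 mm proud, with some 40 N on the wrist. I moved it 3.5 mm towards the robot and it dropped in.

**Last checks:**
- **Hub:** On release it read about 1 mm proud with almost no tilt and a twist error of 0.013 rad. Standing on the dogs would have read 6 mm.
- **Cap:** The lower edge of its boss fell at pixel row 248, where 248 was expected for home and 253 for 4 mm proud.
- **Final press:** I pressed lightly on top with shut fingers, a little over 9 N. Contact came at about the expected height, and the later picture showed no shift in the hub's or cap's hole marks.

**What disagreed or was not checked:**
- The hub's hole marks stayed 1 to 2 pixels off the predicted home position. That matches a reading of 1 to 1.6 mm proud, under the 2.5 mm limit. I took it as calibration error, which is about 2 mm, but could not prove it.
- Two automatic fits matched the wrong marks, so I discarded them and picked the points by hand.
- The boss-edge check after the last press caught something else in the picture and told nothing.
- I did not re-measure the bottle, spanner and tape roll, though no move was planned near them.

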